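# Check-weigh a potted power module on a spring scale

## Task

Hang the power module by the opening in its aluminium tab on the hook of the spring scale, lowering slowly and letting the spring take up the weight until it carries all of it before you let go, so that the hook neither jumps nor is pushed down beyond its range. When the module hangs still, slide the black marker down by its yellow knob until it is level with the red pointer, then let go and leave the module hanging. Never ram the module against the scale, and leave the red-capped jar where it stands.

Things in the scene. Friction and masses are not known exactly. Their poses are not given: they have to be found in the camera images.
- module: Loose black module with aluminium lid, 62 (y) x 46 (x) x 40 mm; on it stands an aluminium tab 34 mm wide (y), 10 mm thick, up to z = 130 mm. Opening through the tab along x: 22 mm wide, z = 48 mm to a roof-shaped top, apex at 80 mm. Above 84 mm the tab is solid: grip it there across its width (along y). Origin: centre of underside, z up. Mass unknown, 0.25 to 0.93 kg. Hangs either way round.
- module_eye (a point): Point of the module that rests on the hook: just under the apex of the opening, mid thickness, 79.5 mm above the underside. Axes as the module's.
- module_grip (a point): Middle of the solid upper tab, 114 mm above the module's underside: where to grip it.
- scale_stand: Spring scale, fixed to the bench: grey base 220 mm (its x) x 160 mm (y) x 14 mm, aluminium column 326 mm high standing 70 mm behind (+x of) the base centre, white graduated plate at its +y side. Origin: centre of the underside of the base; its front (hook side) looks to its -x.
- hook_seat (a point): Top of the hook's seat, axes as the stand's. The 7 mm round bar runs along the stand's x, seat 110 mm in front of the column, 210 mm up when unloaded. Seat flat 14 mm long; the upturned tip ends 16 mm in front, 12 mm above it; the bar behind is 10 mm higher. Pass the opening over the tip towards the stand's +x with module_eye 14 to 24 mm above the seat, then lower. Moves with the hook.
- scale_hook (a joint): Downward travel of the sprung hook from its unloaded top stop, m: 0 unloaded, 0.085 at the bottom stop; spring 130 N/m, lightly damped (comes to rest about 2 s after a small disturbance). Hook and red pointer move together.
- pointer_tip (a point): Tip of the red pointer, 72 mm above the hook seat, in front of the white plate. It goes down with the hook.
- marker (a joint): Downward travel of the black marker on its upright guide rod, m: 0 = level with the unloaded pointer, range -0.012 to 0.085. It is stiff (about 1.2 N) and stays where it is left.
- marker_tip (a point): Tip of the black marker's own pointer, to be brought to the height of the red pointer.
- marker_knob (a point): Grip point on the marker's upright yellow knob, 16 mm diameter, 44 mm high, at the end of an 8 mm bar to the stand's +y, 130 mm from the column axis; 26 mm above marker_tip's height, 14 mm below the knob's top. Close on it from above along the stand's x (the bar's top is 22 mm below this point).
- jar_flux: Loose bystander: white jar with a red cap, 46 mm diameter, 50 mm high. Origin: centre of its underside.
Things that resemble listed ones, but are neither listed nor needed, are in the scene too. What is shaped like the module but green is not meant.

How it is judged:
By the outcome, as a careful person would: the job done as asked, in the order asked, and still so for the second after the job is handed in, with the robot touching nothing.
It also fails if it takes over 67 s, if anything falls off the work surface, if the arm or the gripper's body presses on something with over 40 N, if the wrist force passes 120 N, or if a joint passes its speed limit or range.

## Robot

A 6-joint arm with a two-finger parallel gripper is mounted at the origin on a cart in front of the work surface, level with it; the furniture and walls round the work are solid. World frame = base frame: x ahead of the robot, y to its left, z up, the work surface at z = 0. Lengths are in m, angles in rad, forces in N, time in s.
With the tool pointing down it reaches from about 0.375 to 0.825 m from the base axis. Payload 5.5 kg.
Tool frame: the origin (TCP) lies midway between the tips of the shut fingers; the grasp point (between the pads) lies 19 mm behind it; z points along the fingers, y is the line along which they close (so a half turn about z gives the same grasp; the last joint's range is limited). The gripper opens to 85 mm and grips with 20 to 120 N. Pads are 22 mm wide; open, the fingers measure 114 mm over their backs; the gripper's body (76 mm by 85 mm) begins 54 mm behind the grasp point. The pads swing forward as they close: fully open they stand 13 mm farther back than shut.
Start: joints at [-1.143, 0.314, -0.047, 1.21, 0, 1.571], TCP at [0.249, -0.546, 0.231] pointing down, gripper open.
Joint ranges: [-2.67, 2.67], [-0.69, 1.73], [-1.03, 1.25], [-2.08, 2.16], [-1.42, 1.45], [-3.14, 3.14]. Speed limits (rad/s): [2.39, 2.39, 3.01, 3.14, 3.14, 3.14].

## Interface

Orientations are given as a unit quaternion [w, x, y, z].
In Python, from workcell import get_obs, snapshot, finish_job gives the robot as it stands.
- The arm moves only by the tool arm_command, never from a script. Its argument "targets" is a list of rows, each a list of 6 numbers: the shift along the tool's x, y, z in m, then the turn, a rotation vector about the tool's x, y, z in degrees. A call has 1 to 5 rows; each row shifts and turns the commanded pose from where the row before left it, along the tool's axes as they then stand; what a row does not reach is not made up. A row lasts 1/10 s, in which the tool goes at most 50 mm and 8.59 degrees, less where a joint would pass 70% of its speed; a pose out of reach is approached as far as the arm can. A call with a gripper value outside its range is refused whole. "hand" is the opening, from 0 (shut) to 1 (fully open), set as the call begins (left out, the last holds). The fingers move at their own pace and stop on an object; "newtons" is the grip in N (left out, the last holds). Time passes only in rows, so rows that do not move let the fingers close. It gives the time, the measured TCP pose, the force, the opening and the grip force at its end, in the units of the state.
- get_obs(): the state, without advancing time (a new reading comes with each control period).
- snapshot(name): name is "side" or "top"; returns a dict with "img" (480x640x3 uint8, red, green, blue), "mtx" (3x3 intrinsics, pixels), "R" (3x3) and "t" (3): a world point X has camera coordinates R X + t. Camera axes: x right, y down, z forward; pixel columns grow to the right and rows downward; lengths in m; the calibration is good to about 2 mm. A picture is of the moment at which its call begins. There is no depth.
- finish_job(): hands the job in; it is judged then, once.
The state is a dict: "clock": time; "joints": joint angles; "joint_velocities": joint speeds; "joint_efforts": joint torques, N m; "tool_pos": TCP position; "tool_rot": TCP orientation; "force": force on the tool from outside, world axes, zero at the start; "ft_torque": the same for the moment, N m; "opening": finger opening in m; "gripper_force": force on a finger pad.
Only numpy, scipy, OpenCV 4.12 (cv2) and the standard library are available. Lean on these libraries where they do the work, as an engineer would, in place of code of your own. Each camera call takes 0.05 s, during which the arm holds its last target. There are 200 camera calls.

## Working session

There is one attempt and no reset: what is moved stays moved. The work goes in short steps, Python scripts to look and compute and a tool call to move; the robot and the scene stay as the last step left them, time stands still between calls to the robot, and variables do not carry over. Pictures are saved under pics/ and viewed, at most 10 in all, crops included, and the job is handed in when it is done.

Besides the shell and the picture viewer there is one more tool, called after "Emit:" as name([rows], argument=value, ...), one row to a line, values as JSON. arm_command: Moves the arm, as the interface text tells. Its arguments: {"type":"object","properties":{"targets":{"type":"array"},"hand":{"type":"number"},"newtons":{"type":"number"}},"required":["targets"]}

```bash
mkdir -p pics; cat > h.py <<'E'
import numpy as np, cv2
from workcell import get_obs, snapshot, finish_job
def save(s,n): cv2.imwrite(f'pics/{n}.png',s['img'][:,:,::-1])
def ray(s,u,v):
    d=s['R'].T@(np.linalg.inv(s['mtx'])@np.array([u,v,1.])); return -s['R'].T@s['t'], d/np.linalg.norm(d)
def onz(s,u,v,z):
    o,d=ray(s,u,v); return o+d*(z-o[2])/d[2]
def onplane(s,u,v,p,n):
    o,d=ray(s,u,v); n=np.array(n,float); return o+d*((np.array(p)-o)@n)/(d@n)
def tri(s1,p1,s2,p2):
    o1,d1=ray(s1,*p1);o2,d2=ray(s2,*p2)
    k=np.linalg.lstsq(np.c_[d1,-d2],o2-o1,rcond=None)[0]
    a=o1+k[0]*d1;b=o2+k[1]*d2; return (a+b)/2,np.linalg.norm(a-b)
def proj(s,X):
    c=s['mtx']@(s['R']@np.array(X,float)+s['t']); return c[:2]/c[2]
E
python3 - <<'E'
from h import *
import pickle
o=get_obs();print(o['clock'],o['tool_pos'],o['tool_rot'],o['force'],o['opening'])
for n in('top','side'):
    s=snapshot(n);save(s,n+'0');pickle.dump(s,open(n+'0.pkl','wb'));print(n,(-s['R'].T@s['t']).round(3),s['R'].round(2).tolist(),s['mtx'][0,0])
E
```

```text
0.0 [ 0.24868979 -0.54540003  0.23041372] [-8.41717283e-04  9.77207401e-01  2.12285070e-01 -1.91696010e-04] [0.72869681 0.13041505 0.47988683] 0.08531551257371564
top [0.446 0.116 1.573] [[-0.0, -1.0, -0.01], [-1.0, 0.0, -0.07], [0.07, 0.01, -1.0]] 553.4819772454249
side [-0.212  1.283  0.843] [[-0.85, -0.53, -0.03], [-0.21, 0.38, -0.9], [0.49, -0.76, -0.44]] 520.6496498048107
```

View pics/top0.png

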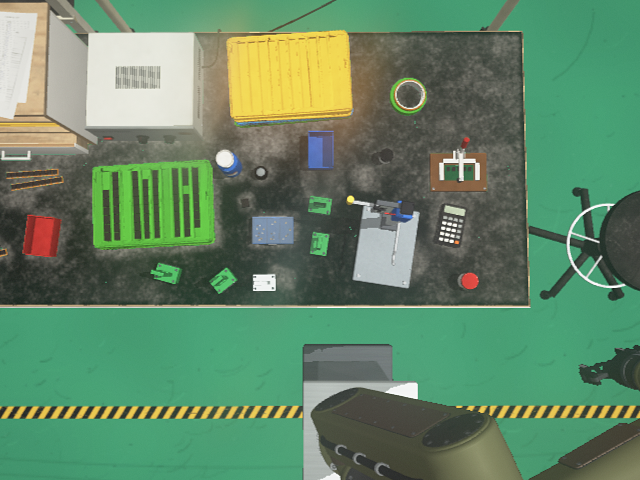

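View pics/side0.png

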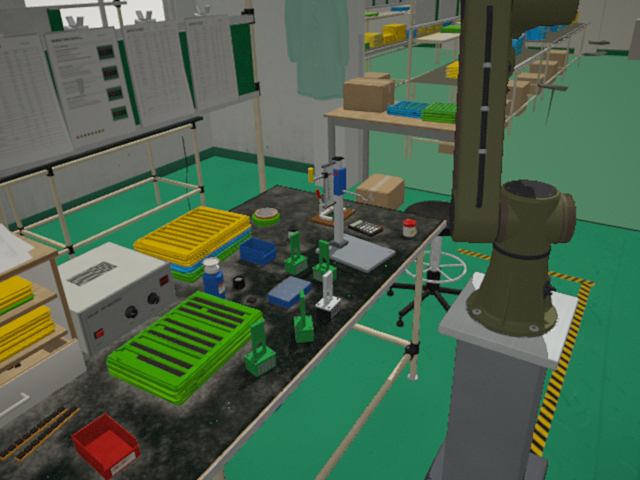

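The top view shows the module at about (264,282), with its aluminium lid, and the grey stand base around (385,245). The hook bar runs towards (394,262), the yellow knob is at (350,200) and the red-capped jar at (469,281). In the side view the module is at (328,290) and the column is near (338,205). The next step is to zoom in on these.

```bash
python3 - <<'E'
from h import *
import pickle
t=pickle.load(open('top0.pkl','rb'));s=pickle.load(open('side0.pkl','rb'))
a=cv2.resize(t['img'][180:300,240:440],None,fx=4,fy=4,interpolation=cv2.INTER_CUBIC)[:,:,::-1]
c=cv2.resize(s['img'][150:320,270:430],None,fx=3.5,fy=3.5,interpolation=cv2.INTER_CUBIC)[:,:,::-1]
cv2.imwrite('pics/ca.png',a);cv2.imwrite('pics/cb.png',c)
E
```

```text
(no output)
```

View pics/ca.png

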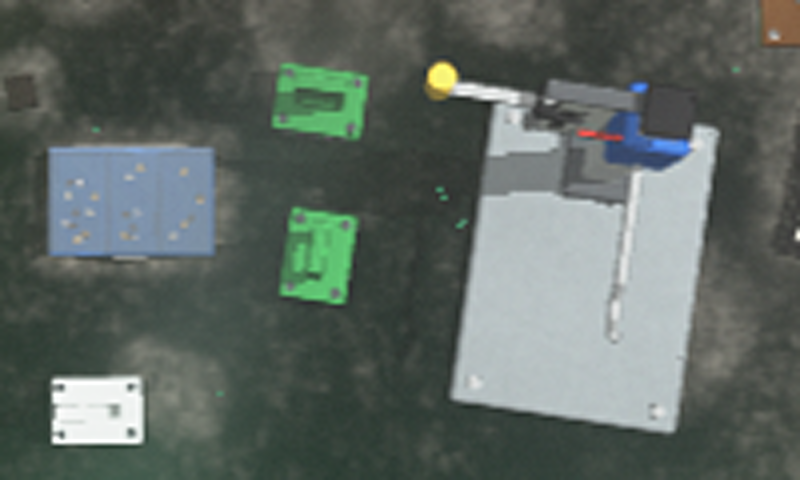

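View pics/cb.png

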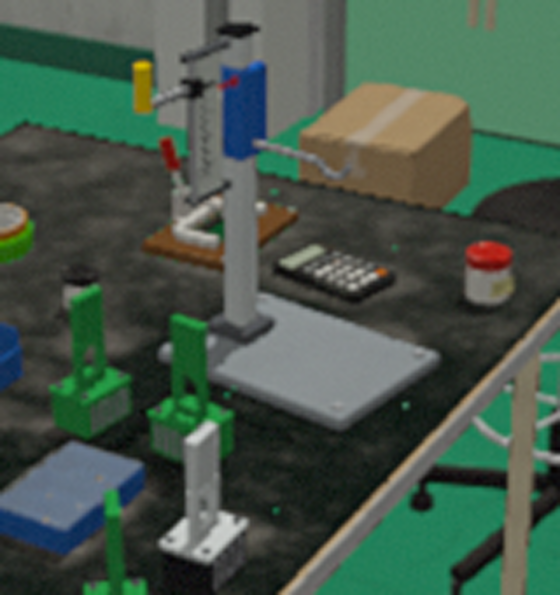

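The crops show the module lid square to the image, at crop corners (51,377) to (144,444). The base corners are at (718,128), (678,432) and (451,399). The hook's seat and tip are at about (614,300–335) in the top crop and (320–355,160–175) in the side crop. The knob top is at (441,78).

```bash
python3 - <<'E'
from h import *
import pickle
t=pickle.load(open('top0.pkl','rb'));s=pickle.load(open('side0.pkl','rb'))
T=lambda x,y:((x+.5)/4+240-.5,(y+.5)/4+180-.5); S=lambda x,y:((x+.5)/3.5+270-.5,(y+.5)/3.5+150-.5)
# module lid by mask
im=t['img'].astype(int);m=((im.min(2)>150)&(np.ptp(im,axis=2)<40)).astype(np.uint8);m[:,:245]=0;m[:,285:]=0;m[:265]=0;m[300:]=0
c=max(cv2.findContours(m,0,2)[0],key=cv2.contourArea);r=cv2.minAreaRect(c);print('lid',r)
b=np.array([onz(t,*p,.04) for p in cv2.boxPoints(r)]);print('mod centre',b.mean(0),'edges',np.linalg.norm(np.diff(b,axis=0),axis=1),[np.degrees(np.arctan2(*(e[1::-1]))).round(1) for e in np.diff(b,axis=0)])
print('lid side check',onz(s,*S(163,540),.04),onz(s,*S(247,520),.04))
B=[onz(t,*T(*p),.014) for p in((718,128),(678,432),(451,399))];TR,BR,BL=B
print('edges',np.linalg.norm(TR-BR),np.linalg.norm(BR-BL))
ex=(TR-BR)[:2];ey=(BL-BR)[:2];a1=np.arctan2(ex[1],ex[0]);a2=np.arctan2(-ey[0],ey[1]);print('yaw',np.degrees([a1,a2]))
y=(a1*.6+a2*.4);c=(TR+BL)[:2]/2;R=np.array([[np.cos(y),-np.sin(y)],[np.sin(y),np.cos(y)]]);print('base centre',c)
W=lambda l:np.r_[c+R@np.array(l[:2]),l[2]]
for n,l in dict(seat=(-.04,0,.21),tip=(-.056,0,.222),knobtop=(.07,.13,.322)).items():
    w=W(l);p=proj(t,w);q=proj(s,w);print(n,w.round(4),'topcrop',(p-[240,180])*4,'sidecrop',(q-[270,150])*3.5)
print('knob tri',tri(t,T(441,76),s,S(144,64)))
print('tip tri',tri(t,T(614,336),s,S(352,171)))
j=t['img'];o=get_obs();print(o['clock'])
E
```

```text
lid ((264.0, 282.0), (16.0, 22.0), 90.0)
mod centre [0.42701116 0.2654061  0.04      ] edges [0.06089682 0.0440678  0.0607808 ] [np.float64(-90.0), np.float64(-179.8), np.float64(90.0)]
lid side check [0.44708271 0.29633656 0.04      ] [0.40444716 0.23975611 0.04      ]
edges 0.21620454387076704 0.16043203696554875
yaw [-8.19174737 -8.29183578]
base centre [ 0.52931305 -0.07505901]
seat [ 0.4897 -0.0693  0.21  ] topcrop [613.70430911 308.8337513 ] sidecrop [334.51892959 167.55836095]
tip [ 0.4739 -0.067   0.222 ] topcrop [612.87981895 334.21859033] sidecrop [349.24327997 159.23558932]
knobtop [0.6172 0.0436 0.322 ] topcrop [439.28083428  78.41771542] sidecrop [143.16268848  64.53398583]
knob tri (array([0.61867648, 0.04315556, 0.32328703]), np.float64(0.0013837222323749843))
tip tri (array([ 0.4735025 , -0.06847857,  0.21137921]), np.float64(0.0009823347745832466))
0.1
```

The stand model fits the pixels: its yaw is -8.2° and the seat is at (0.490, -0.069, 0.210). The module is at (0.427, 0.265) with yaw about 0. I'll lift first and turn the tool square to the world.

Emit:
arm_command([
  [0,0,-0.03,0,0,8.2],
  [0,0,-0.03,0,0,8.2],
  [0,0,-0.02,0,0,8.1],
], hand=1)

```text
clock: 0.4
tool_pos: [0.249, -0.5461, 0.3129]
tool_rot: [0.0, 1.0, -0.003, 0.0]
force: [0.5, -0.7, 0.2]
opening: 0.086
gripper_force: 0.0
```

```bash
python3 - <<'E'
from h import *
o=get_obs();print(o['clock'],o['tool_pos'],o['tool_rot'],o['joints'],o['force'])
E
```

```text
0.4 [ 0.24896688 -0.54605326  0.31285812] [ 3.39172956e-04  9.99995943e-01 -2.82344393e-03  1.62118126e-04] [-1.14302100e+00  2.96985211e-01  1.14109111e-01  1.38716846e+00
  1.14869053e-05  2.00421856e+00] [ 0.48907356 -0.66359082  0.22148709]
```

Emit:
arm_command([
  [0,0,0,0,0,-8.5],
  [0,0,0,0,0,-8.5],
  [0,0,0,0,0,-8.5],
  [0,0,0,0,0,-8.5],
  [0,0,0,0,0,-8.5],
])

```text
clock: 0.9
tool_pos: [0.2488, -0.5457, 0.3108]
tool_rot: [-0.0, 0.931, 0.365, -0.0]
force: [0.2, -1.0, 0.3]
opening: 0.085
gripper_force: 0.0
```

Emit:
arm_command([
  [0,0,0,0,0,-8.5],
  [0,0,0,0,0,-8.5],
  [0,0,0,0,0,-8.5],
  [0,0,0,0,0,-8.5],
  [0,0,0,0,0,-8.5],
])

```text
clock: 1.4
tool_pos: [0.2488, -0.5457, 0.3108]
tool_rot: [-0.001, 0.735, 0.678, 0.0]
force: [-0.2, 0.4, 0.3]
opening: 0.0852
gripper_force: 0.0
```

Emit:
arm_command([
  [0,0,0,0,0,-8.5],
  [0,0,0,0,0,-8.5],
  [0,0,0,0,0,-8.5],
  [0,0,0,0,0,-8.5],
  [0,0,0,0,0,-8.5],
])

```text
clock: 1.9
tool_pos: [0.2488, -0.5457, 0.3108]
tool_rot: [-0.0, 0.439, 0.898, 0.0]
force: [-0.2, 0.7, 0.0]
opening: 0.0852
gripper_force: 0.0
```

Emit:
arm_command([
  [0,0,0,0,0,-8.5],
  [0,0,0,0,0,-8.5],
  [0,0,0,0,0,-8.5],
  [0,0,0,0,0,-8.5],
  [0,0,0,0,0,-8.5],
])

```text
clock: 2.4
tool_pos: [0.2488, -0.5457, 0.3108]
tool_rot: [-0.0, 0.084, 0.996, 0.0]
force: [-0.4, -0.7, -0.7]
opening: 0.0855
gripper_force: 0.0
```

Emit:
arm_command([
  [0,0,0,0,0,-8.5],
  [0,0,0,0,0,-2.0],
  [0,0,0,0,0,0],
])

```text
clock: 2.7
tool_pos: [0.2488, -0.5457, 0.3108]
tool_rot: [-0.0, -0.004, 1.0, 0.0]
force: [-0.6, 0.1, 0.5]
opening: 0.0854
gripper_force: 0.0
```

Emit:
arm_command([
  [-0.03,0.035,0,0,0,0],
  [-0.03,0.035,0,0,0,0],
  [-0.03,0.035,0,0,0,0],
  [-0.03,0.035,0,0,0,0],
  [-0.03,0.035,0,0,0,0],
])

```text
clock: 3.2
tool_pos: [0.3981, -0.368, 0.3111]
tool_rot: [-0.0, -0.004, 1.0, 0.0]
force: [0.7, -0.1, -0.3]
opening: 0.0852
gripper_force: 0.0
```

Emit:
arm_command([
  [-0.004,0.045,0,0,0,0],
  [-0.004,0.045,0,0,0,0],
  [-0.004,0.045,0,0,0,0],
  [-0.004,0.045,0,0,0,0],
  [-0.004,0.045,0,0,0,0],
])

```text
clock: 3.7
tool_pos: [0.415, -0.1427, 0.3112]
tool_rot: [0.0, -0.004, 1.0, 0.0]
force: [1.2, 0.1, 0.3]
opening: 0.0851
gripper_force: 0.0
```

Emit:
arm_command([
  [0,0.045,0,0,0,0],
  [0,0.045,0,0,0,0],
  [0,0.045,0,0,0,0],
  [0,0.045,0,0,0,0],
  [0,0.045,0,0,0,0],
])

```text
clock: 4.2
tool_pos: [0.4129, 0.0823, 0.3114]
tool_rot: [0.0, -0.004, 1.0, 0.0]
force: [0.9, 0.9, -0.4]
opening: 0.0852
gripper_force: 0.0
```

Emit:
arm_command([
  [-0.003,0.037,0,0,0,0],
  [-0.003,0.037,0,0,0,0],
  [-0.003,0.037,0,0,0,0],
  [-0.003,0.036,0.03,0,0,0],
  [-0.002,0.036,0.04,0,0,0],
])

```text
clock: 4.7
tool_pos: [0.4267, 0.2637, 0.2449]
tool_rot: [0.002, -0.004, 1.0, 0.001]
force: [0.9, 0.4, 0.3]
opening: 0.0854
gripper_force: 0.0
```

Emit:
arm_command([
  [0,0,0.04,0,0,0.5],
  [0,0,0.02,0,0,0],
  [0,0,0,0,0,0],
])

```text
clock: 5.0
tool_pos: [0.4231, 0.26, 0.1808]
tool_rot: [-0.003, -0.0, 1.0, -0.002]
force: [-0.3, -0.4, 0.6]
opening: 0.0851
gripper_force: 0.0
```

```bash
python3 - <<'E'
from h import *
s=snapshot('side');t=snapshot('top');o=get_obs();print(o['tool_pos'],o['joints'][5])
a=s['img'][200:340,270:400];b=t['img'][200:340,200:330]
cv2.imwrite('pics/g.png',cv2.resize(np.hstack([a,b]),None,fx=3,fy=3,interpolation=cv2.INTER_CUBIC)[:,:,::-1])
E
```

```text
[0.42558792 0.26105751 0.18456346] 0.5506893055602452
```

View pics/g.png

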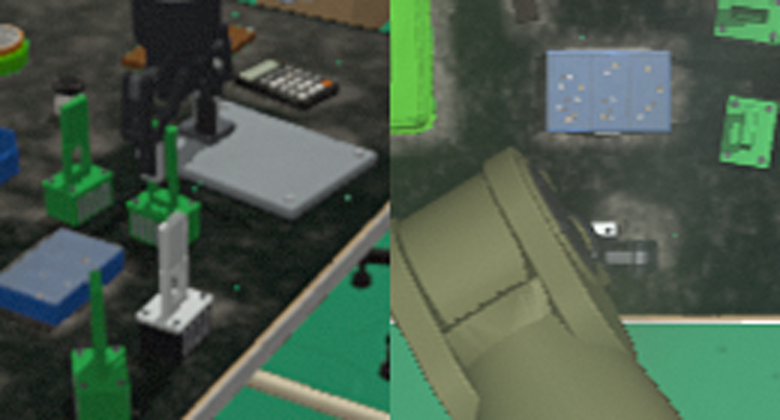

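The side crop shows the open fingers directly above the aluminium tab, whose top is at about (172,216) in the crop. Nothing is near the fingers. I'll check the tab position against the TCP.

```bash
python3 - <<'E'
from h import *
import pickle
s=pickle.load(open('side0.pkl','rb'))
im=s['img'].astype(int);m=((im.min(2)>120)&(np.ptp(im,axis=2)<40)).astype(np.uint8);m[:,:315]=0;m[:,345:]=0;m[:265]=0;m[320:]=0
for v in range(268,284):
    u=np.where(m[v])[0]
    if len(u): print(v,u.min(),u.max())
for p in((.427,.2645),(.425,.2645),(.427,.261)):
  print(p,[proj(s,(p[0]+a,p[1]+b,.13)).round(1).tolist() for a in(-.005,.005) for b in(-.017,.017)])
o=get_obs();print(o['tool_pos'],o['force'])
E
```

```text
270 329 329
271 328 331
272 327 331
273 325 330
274 324 329
275 323 328
276 323 327
277 324 326
279 324 324
280 324 325
281 324 325
282 324 325
283 324 325
(0.427, 0.2645) [[332.8, 269.7], [326.2, 275.4], [329.6, 268.8], [323.0, 274.4]]
(0.425, 0.2645) [[333.4, 269.9], [326.8, 275.6], [330.2, 269.0], [323.6, 274.6]]
(0.427, 0.261) [[333.5, 269.1], [326.9, 274.8], [330.3, 268.2], [323.7, 273.8]]
[0.42558792 0.26105751 0.18456346] [0.2449917  0.30507533 0.89543746]
```

Emit:
arm_command([
  [-0.001,0.004,0.02,0,0,0],
  [0,0,0.025,0,0,0],
  [0,0,0.025,0,0,0],
  [0,0,0.02,0,0,0],
  [0,0,0,0,0,0],
])

```text
clock: 5.6
tool_pos: [0.4262, 0.2645, 0.0937]
tool_rot: [-0.001, 0.0, 1.0, -0.0]
force: [-0.5, 0.1, -0.7]
opening: 0.0852
gripper_force: 0.0
```

Emit:
arm_command([
  [0,0,0,0,0,0],
  [0,0,0,0,0,0],
  [0,0,0,0,0,0],
  [0,0,0,0,0,0],
  [0,0,0,0,0,0],
], hand=0.2, newtons=50)

```text
clock: 6.1
tool_pos: [0.4276, 0.2661, 0.0956]
tool_rot: [0.001, -0.0, 1.0, 0.001]
force: [-0.6, 1.7, 6.9]
opening: 0.0332
gripper_force: 50.2
```

Emit:
arm_command([
  [0,0,0,0,0,0],
  [0,0,0,0,0,0],
  [0,0,0,0,0,0],
])

```text
clock: 6.4
tool_pos: [0.4276, 0.2661, 0.0956]
tool_rot: [0.001, -0.0, 1.0, 0.001]
force: [-1.1, 0.8, 6.8]
opening: 0.0332
gripper_force: 50.3
```

Emit:
arm_command([
  [0,0,-0.005,0,0,0],
  [0,0,-0.02,0,0,0],
  [0,0,-0.025,0,0,0],
  [0,0,-0.025,0,0,0],
  [0,0,-0.025,0,0,0],
])

```text
clock: 6.9
tool_pos: [0.4255, 0.2643, 0.1943]
tool_rot: [-0.001, -0.0, 1.0, -0.001]
force: [0.8, 0.6, -6.5]
opening: 0.0332
gripper_force: 51.0
```

Emit:
arm_command([
  [0,0,-0.025,0,0,0],
  [0,0,-0.02,0,0,0],
  [0,0,-0.005,0,0,0],
  [0,0,0,0,0,0],
  [0,0,0,0,0,0],
])

```text
clock: 7.4
tool_pos: [0.4257, 0.2646, 0.2427]
tool_rot: [-0.001, -0.0, 1.0, -0.001]
force: [-0.3, 0.2, -6.7]
opening: 0.0331
gripper_force: 51.1
```

```bash
python3 - <<'E'
from h import *
o=get_obs();print(o['clock'],o['tool_pos'],o['tool_rot'],o['force'],o['ft_torque'],o['opening'])
E
```

```text
7.4 [0.42574056 0.26455216 0.24266736] [-1.04747418e-03 -9.14899066e-05  9.99999203e-01 -6.98982419e-04] [-0.30536768  0.2332801  -6.72473309] [-0.0132289   0.00698552  0.02439584] 0.03313814832194991
```

The grip holds and the weight is about 6.7 N, so the spring should stretch about 52 mm. I'll move over to in front of the hook.

Emit:
arm_command([
  [0,-0.02,0,0,0,0],
  [0,-0.035,0,0,0,0],
  [0,-0.04,0,0,0,0],
  [0,-0.04,0,0,0,0],
  [0,-0.04,0,0,0,0],
])

```text
clock: 7.9
tool_pos: [0.4253, 0.0885, 0.2426]
tool_rot: [-0.001, -0.0, 1.0, -0.0]
force: [0.9, -0.9, -5.5]
opening: 0.0332
gripper_force: 51.6
```

Emit:
arm_command([
  [0,-0.04,0,0,0,0],
  [0,-0.04,0,0,0,0],
  [-0.003,-0.035,-0.001,0,0,0],
  [-0.005,-0.025,-0.001,0,0,0],
  [-0.004,-0.012,-0.001,0,0,0],
])

```text
clock: 8.4
tool_pos: [0.4378, -0.0638, 0.2458]
tool_rot: [-0.001, 0.001, 1.0, -0.0]
force: [0.3, 0.1, -4.6]
opening: 0.0331
gripper_force: 51.8
```

Emit:
arm_command([
  [0,0,0,0,0,4.1],
  [0,0,0,0,0,4.1],
  [0,0,0,0,0,0],
  [0,0,0,0,0,0],
])

```text
clock: 8.8
tool_pos: [0.4382, -0.0614, 0.2464]
tool_rot: [-0.001, 0.07, 0.998, 0.0]
force: [-0.9, 0.2, -6.0]
opening: 0.0334
gripper_force: 51.8
```

```bash
python3 - <<'E'
from h import *
import pickle
s=snapshot('side');t=snapshot('top');o=get_obs();print(o['tool_pos'],o['tool_rot'],o['force'])
pickle.dump((s,t),open('pre.pkl','wb'))
a=s['img'][165:290,290:420]
cv2.imwrite('pics/p.png',cv2.resize(a,None,fx=4.6,fy=4.6,interpolation=cv2.INTER_CUBIC)[:,:,::-1])
E
```

```text
[ 0.4384498  -0.06148566  0.24678497] [-3.57201647e-04  7.04865635e-02  9.97512662e-01  7.50385827e-05] [-0.31151835  0.57008176 -5.30266892]
```

View pics/p.png

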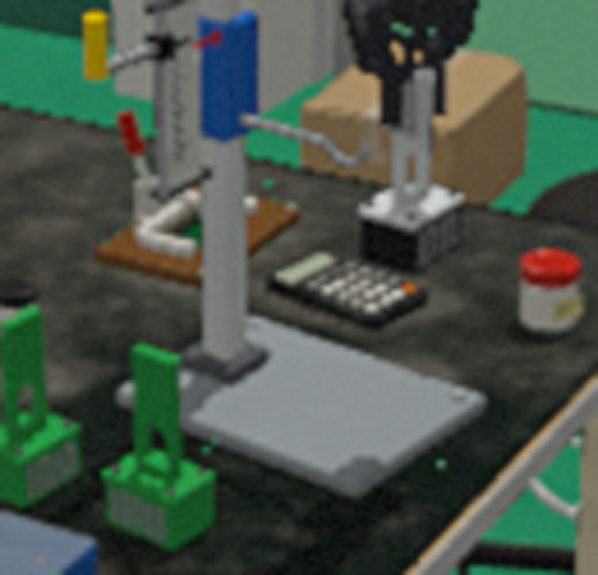

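The view shows the module just in front of the hook. Lid corners are at crop (360,212), (465,197) and (403,232), the opening is around (410,135–200), and the hook tip is at (372,150). I'll compare these with my model.

```bash
python3 - <<'E'
from h import *
import pickle
s,t=pickle.load(open('pre.pkl','rb'))
y=np.radians(-8.2);ex=np.array([np.cos(y),np.sin(y),0]);ey=np.array([-ex[1],ex[0],0]);ez=np.array([0,0,1])
o=get_obs();P=o['tool_pos'];u=P-ez*.0956
C=lambda w:((proj(s,w)-[290,165]+.5)*4.6).round(0)
for n,l in dict(lidL=(.023,.031,.04),lidNear=(-.023,.031,.04),lidR=(-.023,-.031,.04),lidFar=(.023,-.031,.04),openbotL=(.005,.011,.048),openbotR=(.005,-.011,.048),apexfront=(.005,0,.08),apexback=(-.005,0,.08)).items():
    print(n,C(u+l[0]*ex+l[1]*ey+l[2]*ez))
seat=np.array([.4897,-.0693,.21])
print('seat',C(seat),'tip',C(seat-.016*ex+.012*ez),'bend',C(seat+.02*ex+.01*ez))
e=u+.0795*ez-seat;print('eye rel seat stand axes',e@ex,e@ey,e@ez)
E
```

```text
lidL [357. 204.]
lidNear [414. 221.]
lidR [466. 191.]
lidFar [410. 175.]
openbotL [396. 190.]
openbotR [415. 179.]
apexfront [407. 141.]
apexback [419. 144.]
seat [350. 154.] tip [369. 143.] bend [326. 133.]
eye rel seat stand axes -0.05184077636281498 0.00042469086272368793 0.020684972072453595
```

The offsets for the module and hook agree to within about 1 mm, with the eye 20.7 mm above the seat. I'll insert it slowly.

Emit:
arm_command([
  [-0.005,0,0,0,0,0],
  [-0.006,0,0,0,0,0],
  [-0.006,0,0,0,0,0],
  [-0.006,0,0,0,0,0],
  [-0.006,0,0,0,0,0],
])

```text
clock: 9.4
tool_pos: [0.4681, -0.0661, 0.2471]
tool_rot: [0.0, 0.071, 0.997, 0.0]
force: [0.0, -0.2, -5.3]
opening: 0.033
gripper_force: 51.9
```

Emit:
arm_command([
  [-0.006,0,0,0,0,0],
  [-0.006,0,0,0,0,0],
  [-0.005,0,0,0,0,0],
  [-0.004,0,0,0,0,0],
  [0,0,0,0,0,0],
])

```text
clock: 9.9
tool_pos: [0.4887, -0.0691, 0.2471]
tool_rot: [0.0, 0.071, 0.997, 0.0]
force: [0.3, 0.5, -4.5]
opening: 0.0332
gripper_force: 51.9
```

```bash
python3 - <<'E'
from h import *
import pickle
s=snapshot('side');o=get_obs();print(o['clock'],o['tool_pos'],o['tool_rot'],o['force'],o['ft_torque'])
y=np.radians(-8.2);ex=np.array([np.cos(y),np.sin(y),0]);ey=np.array([-ex[1],ex[0],0])
e=o['tool_pos']-[0,0,.0161]-[.4897,-.0693,.21];print(e@ex,e@ey,e[2])
a=s['img'][165:245,300:400]
cv2.imwrite('pics/i.png',cv2.resize(a,None,fx=7,fy=7,interpolation=cv2.INTER_CUBIC)[:,:,::-1])
E
```

```text
9.95 [ 0.48823448 -0.06903568  0.24707742] [-1.43140761e-04  7.14251642e-02  9.97445951e-01  1.40026669e-05] [-0.30880506 -0.51135734 -5.99508127] [-0.02301074  0.04015607 -0.05589531]
-0.001488233643382644 5.259440680789038e-05 0.020977424413204965
```

View pics/i.png

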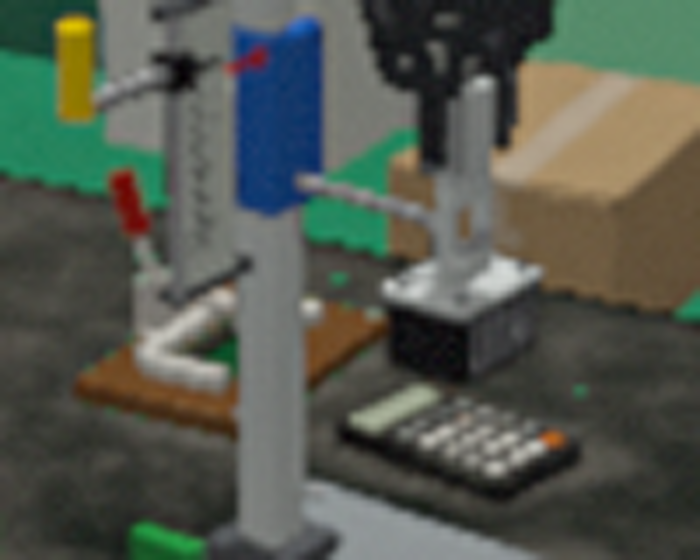

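The bar passes through the opening, entering at about (435,215), with the tip emerging in front. I'll lower gently.

Emit:
arm_command([
  [0,0,0.004,0,0,0],
  [0,0,0.004,0,0,0],
  [0,0,0.004,0,0,0],
  [0,0,0.003,0,0,0],
  [0,0,0.003,0,0,0],
])

```text
clock: 10.45
tool_pos: [0.488, -0.069, 0.2288]
tool_rot: [-0.0, 0.071, 0.997, 0.0]
force: [0.1, -1.0, -5.3]
opening: 0.0329
gripper_force: 51.9
```

Emit:
arm_command([
  [0,0,0.002,0,0,0],
  [0,0,0.002,0,0,0],
  [0,0,0.002,0,0,0],
  [0,0,0.002,0,0,0],
  [0,0,0.002,0,0,0],
])

```text
clock: 10.95
tool_pos: [0.4884, -0.069, 0.2192]
tool_rot: [0.0, 0.071, 0.997, 0.0]
force: [-0.8, 0.1, -4.8]
opening: 0.0333
gripper_force: 51.9
```

Emit:
arm_command([
  [0,0,0.002,0,0,0],
  [0,0,0.002,0,0,0],
  [0,0,0.002,0,0,0],
  [0,0,0.002,0,0,0],
  [0,0,0.002,0,0,0],
])

```text
clock: 11.45
tool_pos: [0.4884, -0.069, 0.2091]
tool_rot: [0.0, 0.071, 0.997, 0.0]
force: [0.6, 0.4, -3.0]
opening: 0.0332
gripper_force: 52.0
```

Emit:
arm_command([
  [0,0,0.002,0,0,0],
  [0,0,0.002,0,0,0],
  [0,0,0.002,0,0,0],
  [0,0,0.002,0,0,0],
  [0,0,0.002,0,0,0],
])

```text
clock: 11.95
tool_pos: [0.4884, -0.069, 0.1992]
tool_rot: [0.0, 0.071, 0.997, 0.0]
force: [0.8, 0.9, -1.6]
opening: 0.0331
gripper_force: 52.2
```

```bash
python3 - <<'E'
from h import *
F=[]
for i in range(6):
    s=snapshot('side');o=get_obs();F.append(o['force'])
print(o['clock'],o['tool_pos'],np.mean(F,0),np.std(F,0),o['ft_torque'])
E
```

```text
12.25 [ 0.48829484 -0.06899051  0.19930153] [ 1.94246923  0.82961035 -1.81858533] [0.39807999 0.53984885 0.69460942] [ 0.2500356  -0.4453557   0.02209704]
```

Emit:
arm_command([
  [-0.001,0,0.002,0,0,0],
  [-0.001,0,0.002,0,0,0],
  [0,0,0.002,0,0,0],
  [0,0,0.002,0,0,0],
  [0,0,0.001,0,0,0],
])

```text
clock: 12.75
tool_pos: [0.4898, -0.069, 0.1898]
tool_rot: [-0.0, 0.071, 0.997, 0.0]
force: [-0.3, 3.2, -0.6]
opening: 0.033
gripper_force: 52.4
```

```bash
cat > f.py <<'E'
from h import *
F=[];Q=[]
for i in range(8):
    s=snapshot('side');o=get_obs();F.append(o['force']);Q.append(o['ft_torque'])
    im=s['img'].astype(int)[155:235,320:345];m=(im[:,:,0]>130)&(im[:,:,1]<70)&(im[:,:,2]<80);v,u=np.where(m)
print(o['clock'],o['tool_pos'],np.mean(F,0),np.std(F,0),np.mean(Q,0),'red',len(v),u.mean()+320,v.mean()+155)
E
python3 f.py
```

```text
13.15 [ 0.4898397  -0.06907773  0.19012773] [-0.94658355  3.68711808 -0.68424831] [0.3482241  0.52073384 0.52477011] [0.95067103 0.24087107 0.00770781] red 0 nan nanf.py:6: RuntimeWarning: Mean of empty slice.
  print(o['clock'],o['tool_pos'],np.mean(F,0),np.std(F,0),np.mean(Q,0),'red',len(v),u.mean()+320,v.mean()+155)
  ret = ret.dtype.type(ret / rcount)
```

There is some side force, so I'll ease it off in y and partly in x before unloading fully.

Emit:
arm_command([
  [0.0005,0.001,0,0,0,0],
  [0,0.001,0,0,0,0],
  [0,0,0,0,0,0],
])

```text
clock: 13.45
tool_pos: [0.4901, -0.0679, 0.1903]
tool_rot: [0.0, 0.072, 0.997, -0.001]
force: [-1.0, -1.1, -0.4]
opening: 0.0329
gripper_force: 52.4
```

```bash
sed -i "s/im=s.*/pass/; s/,'red'.*/)/" f.py; python3 f.py; python3 - <<'E'
from h import *
s=snapshot('side')
cv2.imwrite('pics/l.png',cv2.resize(s['img'][150:265,300:400],None,fx=5.2,fy=5.2,interpolation=cv2.INTER_CUBIC)[:,:,::-1])
E
```

```text
13.85 [ 0.49006983 -0.06785791  0.19026108] [-0.48330998 -2.13467241 -1.10011989] [0.52119821 1.05048308 0.46861225] [-0.54660253  0.07899995 -0.00237498]
```

View pics/l.png

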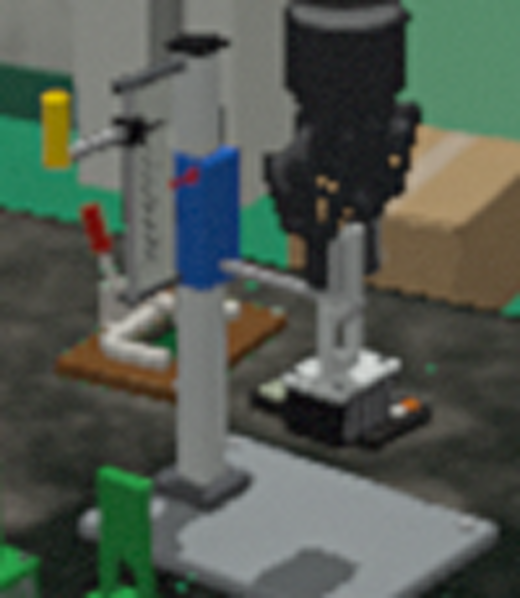

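The hook has come down with the load: the red pointer is now at crop (185,180), below the marker at (132,130). I'll back off a little in y and lower the rest.

Emit:
arm_command([
  [0,-0.0005,0.0015,0,0,0],
  [0,0,0.0015,0,0,0],
  [0,0,0.0015,0,0,0],
  [0,0,0.0015,0,0,0],
  [0,0,0,0,0,0],
])

```text
clock: 14.4
tool_pos: [0.49, -0.0678, 0.184]
tool_rot: [0.0, 0.071, 0.997, -0.0]
force: [0.3, -3.4, -0.3]
opening: 0.0335
gripper_force: 52.4
```

```bash
sed -i 's/range(8)/range(20)/' f.py; python3 f.py
```

```text
15.4 [ 0.48996627 -0.06779981  0.18421449] [ 1.31728859 -3.83237443 -0.06633429] [0.50773571 0.55983455 0.39266248] [-0.84096747 -0.26724001 -0.00250073]
```

Emit:
arm_command([
  [0.0003,-0.001,0.001,0,0,0],
  [0,0,0,0,0,0],
  [0,0,0,0,0,0],
])

```text
clock: 15.7
tool_pos: [0.4899, -0.068, 0.1833]
tool_rot: [0.0, 0.071, 0.997, 0.001]
force: [4.0, 1.0, -0.7]
opening: 0.0331
gripper_force: 52.4
```

```bash
python3 f.py
```

```text
16.7 [ 0.48978825 -0.06810754  0.1832781 ] [ 4.58092753  2.52204594 -0.08907182] [0.68069368 0.51788363 0.51657536] [ 0.60121775 -1.04065566 -0.01173935]
```

Emit:
arm_command([
  [-0.0006,0.0002,0,0,0,0],
  [0,0,0,0,0,0],
  [0,0,0,0,0,0],
  [0,0,0,0,0,0],
], newtons=20)

```text
clock: 17.1
tool_pos: [0.4899, -0.0682, 0.1831]
tool_rot: [-0.0, 0.071, 0.997, 0.0]
force: [2.4, 4.0, -0.3]
opening: 0.0332
gripper_force: 52.5
```

```bash
python3 f.py
```

```text
18.1 [ 0.48985862 -0.0681669   0.18307058] [ 3.14120705  4.10850861 -0.16610307] [0.4031321  0.5132676  0.42394993] [ 0.98832549 -0.72980358 -0.00271309]
```

The spring now carries essentially all of the weight, with a residual of about 0.2 N. Releasing.

Emit:
arm_command([
  [0,0.0005,0.0005,0,0,0],
  [0,0,0,0,0,0],
])

```text
clock: 18.3
tool_pos: [0.4899, -0.0681, 0.1825]
tool_rot: [-0.0, 0.071, 0.997, -0.0]
force: [2.1, 3.1, -0.9]
opening: 0.0333
gripper_force: 52.5
```

Emit:
arm_command([
  [0,0,0,0,0,0],
  [0,0,0,0,0,0],
  [0,0,0,0,0,0],
  [0,0,0,0,0,0],
  [0,0,0,0,0,0],
], hand=0.7)

```text
clock: 18.8
tool_pos: [0.4899, -0.0682, 0.1826]
tool_rot: [-0.0, 0.071, 0.997, -0.0]
force: [0.6, -0.1, -0.2]
opening: 0.0602
gripper_force: 0.0
```

```bash
python3 f.py; python3 - <<'E'
from h import *
s=snapshot('side')
cv2.imwrite('pics/r.png',cv2.resize(s['img'][150:265,300:400],None,fx=5.2,fy=5.2,interpolation=cv2.INTER_CUBIC)[:,:,::-1])
E
```

```text
19.8 [ 0.49011071 -0.06809573  0.1826684 ] [-0.04219176  0.08856453 -0.05273468] [0.49861614 0.63835113 0.48500095] [-0.00540165 -0.00741038  0.01542982]
```

View pics/r.png

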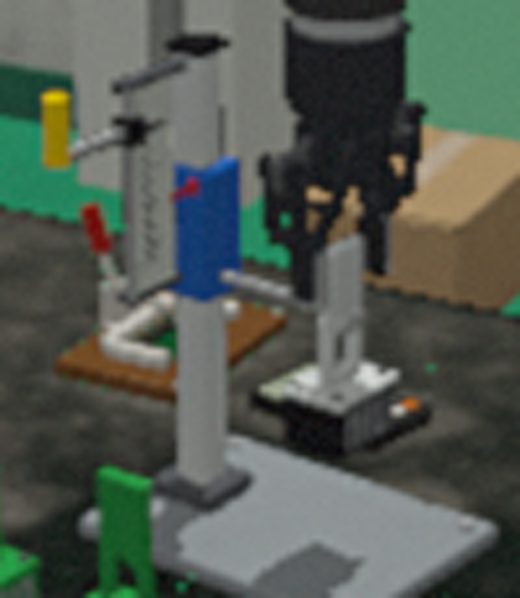

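The module hangs freely on the hook with the fingers clear on both sides, and the red pointer is at about crop (188,188). Now I'll move up and away, then turn the tool to the knob orientation.

Emit:
arm_command([
  [0,0,-0.01,0,0,0],
  [0,0,-0.02,0,0,0],
  [0,0,-0.03,0,0,0],
  [0,0,-0.04,0,0,0],
  [0,0,-0.04,0,0,0],
])

```text
clock: 20.35
tool_pos: [0.4896, -0.068, 0.3246]
tool_rot: [-0.0, 0.071, 0.997, -0.0]
force: [0.6, -0.5, -0.2]
opening: 0.0595
gripper_force: 0.0
```

Emit:
arm_command([
  [0,0,-0.04,0,0,8.2],
  [0,0,-0.02,0,0,8.2],
  [0,0,0,0,0,8.2],
  [0,0,0,0,0,8.2],
  [0,0,0,0,0,8.2],
])

```text
clock: 20.85
tool_pos: [0.4902, -0.0681, 0.3838]
tool_rot: [0.001, 0.419, 0.908, 0.0]
force: [-0.5, 0.2, -0.5]
opening: 0.0597
gripper_force: 0.0
```

Emit:
arm_command([
  [0,0,0,0,0,8.2],
  [0,0,0,0,0,8.2],
  [0,0,0,0,0,8.2],
  [0,0,0,0,0,8.2],
  [0,0,0,0,0,8.2],
])

```text
clock: 21.35
tool_pos: [0.49, -0.0681, 0.3835]
tool_rot: [0.0, 0.71, 0.704, 0.0]
force: [0.4, -0.4, -0.2]
opening: 0.0598
gripper_force: 0.0
```

Emit:
arm_command([
  [0,0,0,0,0,8.0],
  [0.02,0,0,0,0,0],
  [0.03,0.01,0,0,0,0],
  [0.03,0.03,0,0,0,0],
  [0.03,0.03,0,0,0,0],
])

```text
clock: 21.85
tool_pos: [0.5757, 0.0318, 0.3842]
tool_rot: [0.001, 0.756, 0.655, 0.001]
force: [0.3, -1.2, 0.4]
opening: 0.0601
gripper_force: 0.0
```

Emit:
arm_command([
  [0.02,0.03,0,0,0,0],
  [0,0.01,0,0,0,0],
  [0,0,0,0,0,0],
  [0,0,0,0,0,0],
])

```text
clock: 22.25
tool_pos: [0.6168, 0.0443, 0.383]
tool_rot: [-0.0, 0.756, 0.655, -0.0]
force: [-0.4, -0.1, 0.6]
opening: 0.0597
gripper_force: 0.0
```

```bash
python3 - <<'E'
from h import *
import pickle
s=snapshot('side');pickle.dump(s,open('k.pkl','wb'));o=get_obs();P=o['tool_pos'];q=o['tool_rot'];print(o['clock'],P,q,o['joints'],o['opening'])
from scipy.spatial.transform import Rotation as Ro
R=Ro.from_quat([q[1],q[2],q[3],q[0]]).as_matrix();print('yaw',np.degrees(np.arctan2(R[1,0],R[0,0])))
print('to knob in tool axes',R.T@(np.array([.618,.0435,.291])-P))
def cols(s):
    im=s['img'].astype(int);r,g,b=im[...,0],im[...,1],im[...,2]
    for n,m,box in(('red',(r>1.8*g)&(r>1.8*b)&(r>90),(155,215,325,350)),('yel',(r>120)&(g>100)&(b<90),(155,240,300,325)),('black',(im.max(2)<45),(160,215,318,334))):
        v,u=np.where(m[box[0]:box[1],box[2]:box[3]]);print(n,len(v),(u.mean()+box[2],v.mean()+box[0],u.min()+box[2],v.min()+box[0],v.max()+box[0]) if len(v) else '')
cols(s);cols(pickle.load(open('side0.pkl','rb')))
E
```

```text
22.3 [0.61660384 0.04422154 0.38330955] [ 5.73050713e-05  7.56062615e-01  6.54499289e-01 -2.18425376e-05] [ 7.16584657e-02  3.46268710e-01  3.39834425e-01  1.56432842e+00
 -1.17954442e-04  1.78621078e+00] 0.0600305659904724
yaw 81.76338856501476
to knob in tool axes [-0.00050411  0.00147976  0.09230969]
red 4 (np.float64(336.5), np.float64(185.5), np.int64(336), np.int64(185), np.int64(186))
yel 71 (np.float64(310.0422535211268), np.float64(174.19718309859155), np.int64(308), np.int64(167), np.int64(181))
black 22 (np.float64(326.1818181818182), np.float64(181.63636363636363), np.int64(322), np.int64(173), np.int64(214))
red 3 (np.float64(335.3333333333333), np.float64(173.33333333333334), np.int64(333), np.int64(173), np.int64(174))
yel 67 (np.float64(310.23880597014926), np.float64(174.22388059701493), np.int64(308), np.int64(167), np.int64(181))
black 25 (np.float64(326.28), np.float64(180.8), np.int64(322), np.int64(173), np.int64(214))
```

```bash
cat > m.py <<'E'
from h import *
def soft(s):
    im=s['img'].astype(float);r,g,b=im[...,0],im[...,1],im[...,2];out={}
    for n,w,(v0,v1,u0,u1) in(('red',r-np.maximum(g,b)-25,(165,205,328,346)),('blue',b-r-30,(160,230,325,352)),('yel',np.minimum(r,g)-b-30,(155,235,298,322))):
        w=np.clip(w,0,None)[v0:v1,u0:u1];V,U=np.mgrid[v0:v1,u0:u1];out[n]=np.array([(U*w).sum(),(V*w).sum()])/w.sum();out[n+'w']=w.sum()
    return out
E
python3 - <<'E'
from m import *
import pickle
a=pickle.load(open('side0.pkl','rb'));i=pickle.load(open('pre.pkl','rb'))[0];k=pickle.load(open('k.pkl','rb'))
for s in(a,i,k): print({n:np.round(v,2).tolist() for n,v in soft(s).items()})
for n,p in dict(knobc=(.6172,.0436,.300),col=(.56,-.075,.28)).items(): print(n,proj(a,p),'dv/mm',(proj(a,np.array(p)-[0,0,.04])-proj(a,p))/40)
E
```

```text
{'red': [334.72, 173.36], 'redw': 214.0, 'blue': [340.06, 182.1], 'bluew': 17430.0, 'yel': [310.47, 175.0], 'yelw': 5858.0}
{'red': [334.78, 173.34], 'redw': 223.0, 'blue': [340.07, 182.12], 'bluew': 18147.0, 'yel': [310.49, 175.14], 'yelw': 6117.0}
{'red': [335.9, 185.8], 'redw': 245.0, 'blue': [340.44, 193.43], 'bluew': 18301.0, 'yel': [310.51, 175.24], 'yelw': 6174.0}
knobc [311.15499512 175.3302438 ] dv/mm [0.01133955 0.30786811]
col [346.92282531 172.76545436] dv/mm [0.00151279 0.29554963]
```

```bash
python3 - <<'E'
from m import *
import pickle
a=pickle.load(open('side0.pkl','rb'));k=pickle.load(open('k.pkl','rb'));t=pickle.load(open('top0.pkl','rb'))
im=t['img'].astype(float);r,g,b=im[...,0],im[...,1],im[...,2]
def cen(w,v0,v1,u0,u1):
    w=np.clip(w,0,None)[v0:v1,u0:u1];V,U=np.mgrid[v0:v1,u0:u1];print('ext',[(u0+x[0],u0+x[-1]) for x in [np.where(w.sum(0)>20)[0]]],[(v0+x[0],v0+x[-1]) for x in [np.where(w.sum(1)>20)[0]]]);return np.array([(U*w).sum(),(V*w).sum()])/w.sum()
rt=cen(r-np.maximum(g,b)-25,205,222,378,402);yt=cen(np.minimum(r,g)-b-30,190,210,340,358)
print('red top',rt,'yel top',yt)
A=soft(a);print('red tri',tri(t,rt,a,A['red']),'yel tri',tri(t,yt,a,A['yel']))
# pointer level-check: red lies along stand y: z along ray at same xy
for s,n in((a,'0'),(k,'k')):
    S=soft(s);p=tri(t,rt,a,A['red'])[0]
    # vertical plane through p facing the camera horizontally
    o,d=ray(s,*S['red']);nn=np.array([d[0],d[1],0]);print(n,'red z',onplane(s,*S['red'],p,nn))
    W=s['img'].astype(float);w=np.clip(W[...,2]-W[...,0]-30,0,None)[155:225,334:346].sum(1)
    print('blue profile',w.round().astype(int).tolist())
# per pixel red in side views
for s in(a,k):
    W=s['img'].astype(int);x=W[...,0]-np.maximum(W[...,1],W[...,2]);v0=168 if s is a else 180;print(x[v0:v0+11,328:344])
E
```

```text
ext [(np.int64(384), np.int64(395))] [(np.int64(212), np.int64(214))]
ext [(np.int64(347), np.int64(354))] [(np.int64(195), np.int64(204))]
red top [388.7171799  213.29335494] yel top [349.98944591 199.00263852]
red tri (array([ 0.59018273, -0.04981138,  0.28097407]), np.float64(0.0003888761840656604)) yel tri (array([0.62134915, 0.04170948, 0.29974902]), np.float64(0.0007006181020967734))
0 red z [ 0.59001621 -0.04991156  0.28096716]
blue profile [0, 0, 0, 0, 0, 0, 0, 0, 0, 0, 0, 0, 61, 356, 550, 743, 589, 456, 389, 427, 555, 696, 682, 685, 682, 668, 683, 683, 665, 679, 667, 675, 686, 687, 562, 445, 462, 510, 617, 407, 124, 60, 61, 50, 0, 0, 0, 0, 0, 0, 0, 0, 0, 0, 0, 0, 0, 0, 0, 0, 0, 0, 0, 0, 0, 0, 0, 0, 0, 0]
k red z [ 0.58732105 -0.05152507  0.23889035]
blue profile [0, 0, 0, 0, 0, 0, 0, 0, 0, 0, 0, 0, 0, 0, 0, 0, 0, 0, 0, 0, 0, 0, 0, 0, 0, 156, 437, 717, 852, 585, 468, 396, 426, 631, 727, 702, 709, 710, 711, 702, 700, 722, 708, 698, 719, 723, 648, 446, 399, 488, 646, 461, 121, 0, 0, 0, 0, 0, 0, 0, 0, 0, 0, 0, 0, 0, 0, 0, 0, 0]
[[  -3   -3   -3   -1   -5  -24  -21  -12   -4   -1
[... 1120 characters left out ...]
4 -124
  -131 -120]
 [  -2   -3   -4   -3   -3  -33 -100 -113  -91  -92 -102 -115 -117 -118
  -108  -89]
 [  -4   -3   -3   -3   -3  -31 -100  -82   17   13  -66 -106 -108  -89
   -85  -85]
 [  -3   -3   -4   -3   -5  -33  -83  -35   68   64  -42  -91  -84  -85
   -89  -86]
 [  -4   -3   -2   -4   -3   -3   12   48   88   69  -30  -86  -88  -95
   -85  -88]
 [  -2   -2   -4   -3   21   43   40   12    2  -11  -61  -91  -89  -85
   -85  -91]
 [  -4   -3   -3   -2   14    2  -42  -75  -82  -85  -96  -95  -91  -83
   -85  -85]
 [  -1   -2   -3   -3   -1  -20  -88 -100 -100 -100  -98  -90  -87  -81
   -88  -86]
 [  -4   -4   -4   -3   -3  -17  -82  -97  -90 -100  -92  -89  -87  -84
   -85  -83]]
```

The measurements put the pointer 41.8–43.4 mm down, and the TCP at release gives 43.5 mm, so I'll take 42.7 mm. The marker is still at about 0. I'll go down onto the knob.

Emit:
arm_command([
  [-0.001,0.002,0.02,0,0,0],
  [0,0,0.03,0,0,0],
  [0,0,0.025,0,0,0],
  [0,0,0.015,0,0,0],
  [0,0,0.002,0,0,0],
])

```text
clock: 22.8
tool_pos: [0.6172, 0.0428, 0.2894]
tool_rot: [-0.001, 0.756, 0.654, -0.001]
force: [-1.0, 0.2, 0.4]
opening: 0.0598
gripper_force: 0.0
```

Emit:
arm_command([
  [0,0,0,0,0,0],
  [0,0,0,0,0,0],
  [0,0,0,0,0,0],
  [0,0,0,0,0,0],
  [0,0,0,0,0,0],
], hand=0, newtons=20)

```text
clock: 23.3
tool_pos: [0.6203, 0.0435, 0.2915]
tool_rot: [0.001, 0.756, 0.655, 0.001]
force: [4.3, -1.3, 1.1]
opening: 0.0154
gripper_force: 21.1
```

Emit:
arm_command([
  [0,0,0,0,0,0],
  [0,0,0,0,0,0],
  [0,0,0,0,0,0],
])

```text
clock: 23.6
tool_pos: [0.6203, 0.0435, 0.291]
tool_rot: [0.001, 0.756, 0.655, 0.001]
force: [5.2, -1.8, 0.9]
opening: 0.0153
gripper_force: 21.1
```

```bash
python3 - <<'E'
from m import *
s=snapshot('side');o=get_obs();print(o['clock'],o['tool_pos'],o['force'],o['opening'],o['gripper_force'],soft(s))
E
```

```text
23.65 [0.62026601 0.04351869 0.29098252] [ 6.67912843 -1.1251258   1.09381526] 0.015356083009230264 21.1064413189888 {'red': array([335.888, 185.816]), 'redw': np.float64(250.0), 'blue': array([340.44588036, 193.42052457]), 'bluew': np.float64(18339.0), 'yel': array([309.60818898, 177.98582677]), 'yelw': np.float64(3175.0)}
```

Emit:
arm_command([
  [0,0.001,0.002,0,0,0],
  [0,0,0.003,0,0,0],
  [0,0,0.003,0,0,0],
  [0,0,0.003,0,0,0],
  [0,0,0.003,0,0,0],
])

```text
clock: 24.15
tool_pos: [0.6204, 0.0435, 0.2763]
tool_rot: [-0.0, 0.756, 0.655, 0.0]
force: [3.2, -0.4, 1.0]
opening: 0.015
gripper_force: 21.1
```

Emit:
arm_command([
  [0,0,0.003,0,0,0],
  [0,0,0.003,0,0,0],
  [0,0,0.003,0,0,0],
  [0,0,0.003,0,0,0],
  [0,0,0.003,0,0,0],
])

```text
clock: 24.65
tool_pos: [0.6203, 0.0435, 0.2614]
tool_rot: [0.0, 0.756, 0.655, 0.0]
force: [3.9, -0.5, 0.7]
opening: 0.0151
gripper_force: 21.1
```

Emit:
arm_command([
  [0,0,0.003,0,0,0],
  [0,0,0.003,0,0,0],
  [0,0,0.003,0,0,0],
  [0,0,0.003,0,0,0],
  [0,0,0,0,0,0],
])

```text
clock: 25.15
tool_pos: [0.6203, 0.0435, 0.2491]
tool_rot: [-0.0, 0.756, 0.655, -0.0]
force: [3.9, -0.3, -1.6]
opening: 0.0154
gripper_force: 20.9
```

```bash
python3 - <<'E'
from m import *
s=snapshot('side');o=get_obs();print(o['clock'],o['tool_pos'],o['force'],o['opening'],o['gripper_force'],soft(s))
E
```

```text
25.2 [0.62028683 0.04348926 0.24922445] [ 3.97981613 -0.83990658 -1.61512407] 0.014658373120846363 20.92603951692581 {'red': array([335.86904762, 185.82142857]), 'redw': np.float64(252.0), 'blue': array([340.45991859, 193.43641791]), 'bluew': np.float64(18425.0), 'yel': array([310.18510713, 190.64207938]), 'yelw': np.float64(2847.0)}
```

Emit:
arm_command([
  [0,0,0.001,0,0,0],
  [0,0,0,0,0,0],
  [0,0,0,0,0,0],
])

```text
clock: 25.5
tool_pos: [0.6203, 0.0435, 0.2486]
tool_rot: [-0.0, 0.756, 0.655, -0.0]
force: [4.1, -0.2, -1.2]
opening: 0.0151
gripper_force: 21.0
```

Emit:
arm_command([
  [0,0,0,0,0,0],
  [0,0,0,0,0,0],
  [0,0,0,0,0,0],
  [0,0,0,0,0,0],
  [0,0,0,0,0,0],
], hand=0.7)

```text
clock: 26.0
tool_pos: [0.6201, 0.0436, 0.2486]
tool_rot: [-0.0, 0.756, 0.655, -0.0]
force: [0.4, 0.3, 0.3]
opening: 0.0599
gripper_force: 0.0
```

Emit:
arm_command([
  [0,0,-0.01,0,0,0],
  [0,0,-0.03,0,0,0],
  [0,0,-0.04,0,0,0],
  [0,0,-0.04,0,0,0],
  [0,0,-0.02,0,0,0],
])

```text
clock: 26.5
tool_pos: [0.6209, 0.0436, 0.3935]
tool_rot: [0.002, 0.756, 0.655, 0.002]
force: [-0.1, -0.1, -0.2]
opening: 0.0592
gripper_force: 0.0
```

```bash
python3 - <<'E'
from m import *
import pickle
a=pickle.load(open('side0.pkl','rb'));s=snapshot('side');pickle.dump(s,open('e.pkl','wb'));o=get_obs();print(o['clock'],o['tool_pos'],o['force'],o['opening'],soft(s))
f=lambda x,v:cv2.resize(x['img'][v:v+35,300:350],None,fx=8,fy=14,interpolation=cv2.INTER_CUBIC)
cv2.imwrite('pics/e.png',np.hstack([f(a,160),f(s,173)])[:,:,::-1])
E
```

```text
26.55 [0.62148491 0.04358453 0.39568459] [-0.60069577 -0.56395456  2.33136503] 0.06003209246709668 {'red': array([335.87096774, 185.81451613]), 'redw': np.float64(248.0), 'blue': array([340.46492427, 193.41582372]), 'bluew': np.float64(18289.0), 'yel': array([310.97030228, 188.69754287]), 'yelw': np.float64(5657.0)}
```

View pics/e.png

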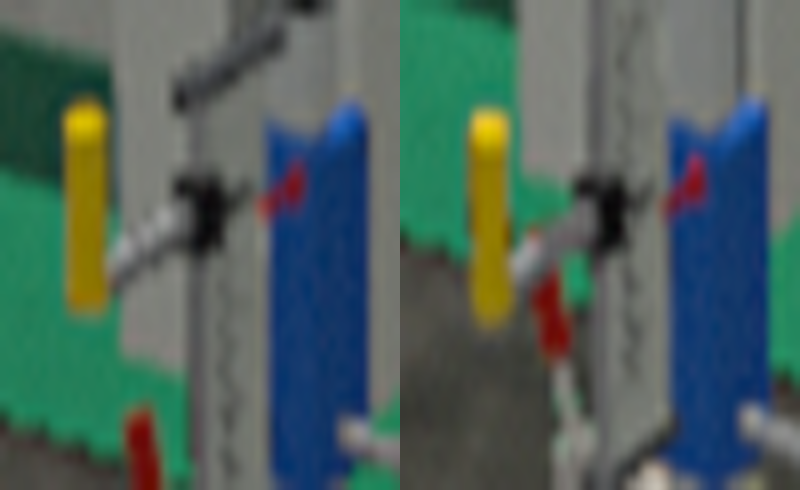

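The picture shows the start (left) and now (right), shifted 13 px. The black marker and red pointer line up nearly as they did when unloaded: black is at y≈208 then and 210 now, and the red tip is at 207 then and 206 now. I'll do one sub-pixel check on the edges.

```bash
python3 - <<'E'
from m import *
import pickle
a=pickle.load(open('side0.pkl','rb'));e=pickle.load(open('e.pkl','rb'))
def edge(p,lvl,rise,v0):
    out=[]
    for i in range(len(p)-1):
        if (p[i]<lvl<=p[i+1]) if rise else (p[i]>=lvl>p[i+1]): out.append(round(v0+i+(lvl-p[i])/(p[i+1]-p[i]),2))
    return out
for n,s in(('0',a),('e',e)):
    W=s['img'].astype(float);y=np.minimum(W[...,0],W[...,1])-W[...,2]; b=W[...,2]-W[...,0]; r=W[...,0]-np.maximum(W[...,1],W[...,2])
    print(n,'yel',edge(y[150:215,309:312].mean(1),60,1,150),edge(y[150:215,309:312].mean(1),50,0,150))
    print('  blue',edge(b[150:215,343:345].mean(1),50,1,150)[:1],edge(b[150:225,337:342].mean(1),40,0,150)[-2:])
    g=W[...,:3].mean(2);v0=165 if n=='0' else 178
    d=np.clip(90-g[v0:v0+20,321:330],0,None);V,U=np.mgrid[v0:v0+20,321:330];
    print('  black cen',(V*d).sum()/d.sum(),(U*d).sum()/d.sum(),d.sum(),'tip col',[ (v0+g[v0:v0+20,c].argmin()) for c in(329,330,331,332)])
q=lambda p:(proj(a,np.array(p)-[0,0,.043])-proj(a,p))[1]/43
print([q(p) for p in((.618,.0435,.322),(.618,.0435,.278),(.61,-.015,.282),(.59,-.05,.281),(.56,-.07,.30),(.56,-.07,.22))])
E
```

```text
0 yel [np.float64(166.86)] [np.float64(181.64)]
  blue [np.float64(166.91)] [np.float64(194.93)]
  black cen 173.26332429990967 325.15025594700387 2214.0 tip col [np.int64(174), np.int64(173), np.int64(173), np.int64(174)]
e yel [np.float64(180.56)] [np.float64(195.51)]
  blue [np.float64(179.59)] [np.float64(207.31)]
  black cen 188.94186429512513 324.93330039525694 2024.0 tip col [np.int64(187), np.int64(187), np.int64(186), np.int64(187)]
[np.float64(0.31128481163501437), np.float64(0.3038637661937373), np.float64(0.2985157964067971), np.float64(0.29598987489366546), np.float64(0.2990035350034659), np.float64(0.2867343182414381)]
```

The marker is level to within about 1 mm: the pointer is about 42.6 mm down and the marker about 43 to 44 mm. The gripper is well clear, so I'll let everything settle and hand in.

Emit:
arm_command([
  [0,0,0,0,0,0],
  [0,0,0,0,0,0],
  [0,0,0,0,0,0],
  [0,0,0,0,0,0],
  [0,0,0,0,0,0],
])

```text
clock: 27.05
tool_pos: [0.62, 0.0435, 0.3878]
tool_rot: [-0.0, 0.756, 0.655, -0.001]
force: [-0.0, 0.3, -0.2]
opening: 0.0601
gripper_force: 0.0
```

```bash
python3 - <<'E'
from m import *
S=soft(snapshot('side'));o=get_obs();print(o['clock'],o['force'],S['red'],S['yel']);print(finish_job())
E
```

```text
27.1 [-0.72671927  0.34583672  0.61805209] [335.87795276 185.81496063] [310.98354856 188.7898461 ]
the job is handed in; nothing more can be done
None
```

The job is handed in at 27 s: the module hangs still on the hook, the black marker is level with the red pointer to within about 1.5 mm by my camera measurements, and the gripper touches nothing.

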